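# Roll the tin into the marked bay of its runway and close the keeper

## Robot

A 6-joint arm with a two-finger parallel gripper is mounted at the origin on a cart in front of the work surface, level with it; the furniture and walls round the work are solid. World frame = base frame: x ahead of the robot, y to its left, z up, the work surface at z = 0. Lengths are in mm, angles in rad, forces in N, time in s.
With the tool pointing down it reaches from about 350 to 975 mm from the base axis. Payload 7.1 kg.
Tool frame: the origin (TCP) lies at the very end of the fingers, on their centre line; the grasp point (between the pads) lies 19 mm behind it; z points along the fingers, y is the line along which they close (so a half turn about z gives the same grasp; the last joint's range is limited). The gripper opens to 88 mm and grips with 3 to 60 N. Pads are 20 mm wide; open, the fingers measure 115 mm over their backs; the gripper's body (75 mm by 178 mm) begins 61 mm behind the grasp point.
Start: joints at [-1.229, 0.423, 1.63, -0, 1.089, -0.019], TCP at [220.656, -584.735, 195.875] pointing down, gripper open.
Joint ranges: [-3, 3], [-0.9, 2.11], [0.09, 2.58], [-1.31, 4.45], [0.11, 2.69], [-2.54, 2.54]. Speed limits (rad/s): [2.39, 2.39, 3.01, 3.14, 3.14, 3.14].

## Interface

Orientations are given as a unit quaternion [x, y, z, w].
In Python, from workcell import robot gives the robot as it stands.
- The arm moves only by the tool jog_arm, never from a script. Its argument "targets" is a list that holds one entry, the list of rows, each a list of 7 numbers: the shift along the tool's x, y, z scaled (see below), then the turn, a rotation vector about the tool's x, y, z scaled (see below), then the closure, from -1 (fully open) to 1 (shut), so that 0 is half open. In form: [[[tx, ty, tz, wx, wy, wz, fingers], ...]]. A call has 1 to 10 rows; each row is the pose to reach, as a shift and turn from the pose commanded when the call began, along the tool's axes at that moment; what a row does not reach only later rows make up. The controller multiplies each number of a shift by 0.2 m and each number of a turn by 90 degrees. A row lasts 1/12 s, in which the tool goes at most 41.7 mm and 7.16 degrees, less where a joint would pass 70% of its speed; a pose out of reach is approached as far as the arm can. A call with a number of a shift or a turn outside -1 to 1 is refused whole. A call with a gripper value outside its range is refused whole. The fingers move at their own pace and stop on an object; the grip force is fixed at half the most. Time passes only in rows, so rows that repeat a pose let the fingers close. It gives the time, the measured TCP pose, the force, the opening and the grip force at its end, in the units of the state.
- robot.observe(): the state, without advancing time (a new reading comes with each control period).
- robot.camera(name): name is "side" or "top"; returns a dict with "color" (400x640x3 uint8, red, green, blue), "vfov" (degrees; the focal length in pixels is half the picture's height over the tangent of half this angle, whatever the lens; pixels are square), "cx", "cy" (the principal point, pixels), "R" (3x3) and "t" (3): a world point X has camera coordinates R X + t. Camera axes: x right, y down, z forward; pixel columns grow to the right and rows downward; lengths in mm; the calibration is good to about 2 mm. A picture is of the moment at which its call begins. There is no depth.
- robot.job_done(): hands the job in; it is judged then, once.
The state is a dict: "time_s": time; "joint_pos": joint angles; "qvel": joint speeds; "joint_efforts": joint torques, N m; "tcp_pos": TCP position; "orientation": TCP orientation; "ft_force": force on the tool from outside, world axes, zero at the start; "torque": the same for the moment, N m; "finger_gap": finger opening in mm; "grasp_force": force on a finger pad.
Only numpy, scipy, OpenCV 4.12 (cv2) and the standard library are available. Lean on these libraries where they do the work, as an engineer would, in place of code of your own. Each camera call takes 0.05 s, during which the arm holds its last target. There are 200 camera calls.

## Task

Roll the food tin that lies on its side in the metal runway into the red-marked bay: press lightly on the tin's top with the fingertips and roll it along and over the low rib, never gripping, lifting, flicking or shoving it from the side, and never pressing so hard (20 N) that the thin tin dents. When it lies at rest in the bay, swing the keeper arm across the lane behind it, fully home against its stop. Leave the jars, shaker and tub around the runway where they stand.

Things in the scene. Friction and masses are not known exactly. Their poses are not given: they have to be found in the camera images.
- runway: Aluminium runway fixed on the table, 78 x 241 mm, lane along its own y axis. Origin on the table under the lane's centre line; end walls at y = -105 and +130 mm. Flat bed, its top 4 mm above the table; rails and end walls 24 mm tall, rails 64 mm apart inside. The tin starts at y = -45 to -5 mm and must roll towards +y. The bay, between two ribs, has red blocks on both rails and a red strip on the bed.
- rib (a point): Point on the bed, lane centre line, at the middle of the near rib: y = +33 mm of the runway, 4 mm above the table. Two adjustable round steel ribs lie across the lane at y = +33 and +67 mm, 14 mm diameter, standing 2 to 8 mm proud of the bed, both alike (set anew each time, not reported). The tin climbs as much to pass a rib; past y = +33 mm it drops by itself into the bay.
- bay (a point): Where the tin's centre lies when it rests in the marked bay: at y = +50 mm of the runway, on the lane's centre line, 42 to 46 mm above the table. Axes as the runway.
- tin_mid (a point): Centre of the food tin: steel, printed label, 75.4 mm diameter, 58 mm long, about 0.25 kg (varies), lying on its side across the lane with 3 mm play to each rail. On the flat bed this centre is 42 mm and the tin's top 79 mm above the table. Its z axis lies along the tin's axis; x and y turn as it rolls. Fingers may touch only its top part, fingertips at least 66 mm above the table.
- tin: The same tin; origin at the centre of one end face, z axis along the tin's axis. Under a fingertip that presses on top it rolls without slipping: its centre advances half as far as the fingertip, which so runs ahead of it, and several strokes are needed. Rolling friction keeps it still when let go on the flat bed. A press of about 8 N carries it over the rib; it dents above 20 N.
- keeper (a joint): Angle of the keeper arm about its upright pin, rad: at 0 the arm points along -y of the runway, outside the near (-x) rail; it grows counter-clockwise seen from above; 1.571 is fully home against the stop, across the lane behind the tin. Starts between -0.5 and 0.1. Stays where left (friction about 0.05 N m).
- keeper_hinge (a point): Axis of the keeper's pin, at x = -52, y = -4 mm in the runway's frame; this point is 47 mm above the table (underside of the arm). Axes as the runway.
- keeper_peg (a point): Middle of the black upright peg on the keeper arm, 70 mm from the pin axis, 73 mm above the table. Peg 13 mm in diameter, from the arm's top (55 mm above the table) to 87 mm. The arm is a steel bar 12 mm wide, 86 mm long, 47 to 56 mm above the table. Closed, it stands about 10 mm clear of a tin in the bay.
- chilli_jar: Bystander: glass jar with black lid, 65 mm diameter, 94 mm tall; origin at its underside.
- shaker: Bystander: salt shaker, 44 mm diameter, 90 mm tall; origin at its underside.
- yoghurt_tub: Bystander: printed tub, 72 mm diameter, 71 mm tall; origin at its underside.
- spice_a: Bystander: spice jar with red lid, 45 mm diameter, 106 mm tall; origin at its underside.
Mind the look-alikes: they are no part of the job. Leave any green or yellow look-alike of the tin alone.

How it is judged (in metres and radians):
On the way, in this order (a step that is already met when the one before it is completed fails the run):
1. the tin lies at rest in the marked bay with the fingers off it and the keeper still open (y of tin_mid in the frame of runway between 0.044 and 0.056 m and z of tin_mid in the frame of runway between 0.036 and 0.05 m and angle between the z axis of tin and the x axis of runway, either way round below 0.15 rad and linear speed of tin below 0.02 m/s and contact force between the fingers and tin below 0.1 N and value of joint keeper below 0.8 rad), for 0.2 s.
2. the keeper is swung fully home with the tin in the bay (y of tin_mid in the frame of runway between 0.044 and 0.056 m and z of tin_mid in the frame of runway between 0.036 and 0.05 m and angle between the z axis of tin and the x axis of runway, either way round below 0.15 rad and value of joint keeper above 1.47 rad), for 0.2 s.
At the end, for the whole second after the job is handed in: The tin lies at rest (under 0.02 m/s) in the marked bay: its centre within 6 mm of the bay's middle along the lane and at its resting height, its axis across the lane within 0.15 rad; the keeper is fully home (over 1.47 of 1.571 rad) (all of step 2 and linear speed of tin below 0.02 m/s); the robot touches nothing.
It fails at once if the tin is pressed with more than 20 N (contact force between any of the fingers, the arm and tin above 20 N).
It fails at once if the fingers touch the tin lower than its top part (fingertips reaching below about 66 mm above the table), as in gripping it or shoving its side (contact force between the fingers and tin above 0.5 N and height (world z) of the grasp point below 0.085 m).
It fails at once if the tin is lifted off the runway (height (world z) of tin_mid above 0.056 m).
It fails at once if the tin is flicked along (over 0.5 m/s) (linear speed of tin above 0.5 m/s).
It fails at once if a bystander is moved more than 20 mm (distance of any of chilli_jar, shaker, yoghurt_tub, spice_a from where it was at the start of the episode above 0.02 m).
It also fails if it takes over 72 s, if anything falls off the work surface, if the arm or the gripper's body presses on something with over 40 N, if the wrist force passes 120 N, or if a joint passes its speed limit or range.

## Working session

There is one attempt and no reset: what is moved stays moved. The work goes in short steps, Python scripts to look and compute and a tool call to move; the robot and the scene stay as the last step left them, time stands still between calls to the robot, and variables do not carry over. Pictures are saved under pics/ and viewed, at most 10 in all, crops included, and the job is handed in when it is done.

Besides the shell and the picture viewer there is one more tool, called after "Call:" by a JSON object that holds its "fn" and its "kwargs". jog_arm: Moves the arm, as the interface text tells. Its arguments: {"type":"object","properties":{"targets":{"type":"array"}},"required":["targets"]}

```bash
mkdir -p pics; python3 - <<'E'
from workcell import robot
import cv2,numpy as np,json
for n in("top","side"):
    c=robot.camera(n); cv2.imwrite(f"pics/{n}0.png",c["color"][:,:,::-1])
    print(n,c["vfov"],c["cx"],c["cy"],np.round(c["R"],4).tolist(),np.round(c["t"],1).tolist(),[k for k in c])
print(robot.observe())
E
```

```text
top 54.29554906561506 325.2295376241458 200.76431061798854 [[0.0089, -0.9998, -0.0152], [-0.988, -0.0064, -0.1545], [0.1544, 0.0164, -0.9879]] [-109.7, 603.5, 1094.8] ['color', 'vfov', 'cx', 'cy', 'R', 't']
side 55.05794575636218 322.043431538617 203.36164858507672 [[0.9958, -0.091, -0.0102], [-0.0487, -0.4315, -0.9008], [0.0775, 0.8975, -0.4341]] [-617.8, 50.7, 1104.9] ['color', 'vfov', 'cx', 'cy', 'R', 't']
{'time_s': 0.1, 'joint_pos': array([-1.22900406e+00,  4.23805829e-01,  1.63058327e+00, -1.08698191e-05,
        1.08860639e+00, -1.89761945e-02]), 'qvel': array([-0.00103664, -0.00044527, -0.00414323,  0.00084767, -0.00083237,
        0.00025582]), 'joint_efforts': array([-1.24418046e-03, -5.45614958e+01, -2.74322623e+01,  6.44773641e-02,
        1.87944114e-02, -1.91591221e-05]), 'tcp_pos': array([ 220.47755705, -584.25198445,  195.16551247]), 'orientation': array([ 9.83774137e-01,  1.79410021e-01, -1.17474346e-04, -6.91526761e-04]), 'ft_force': array([ 0.35140147, -0.66760978, -0.37970971]), 'torque': array([-0.0069482 ,  0.00469355,  0.02579435]), 'grasp_force': 0.0, 'finger_gap': 87.73929638968264}
```

View pics/top0.png

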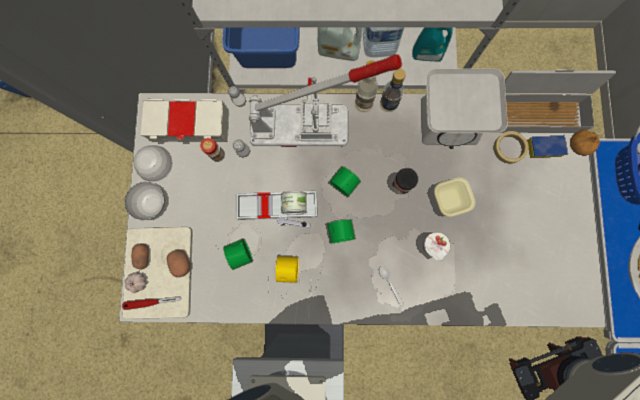

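View pics/side0.png

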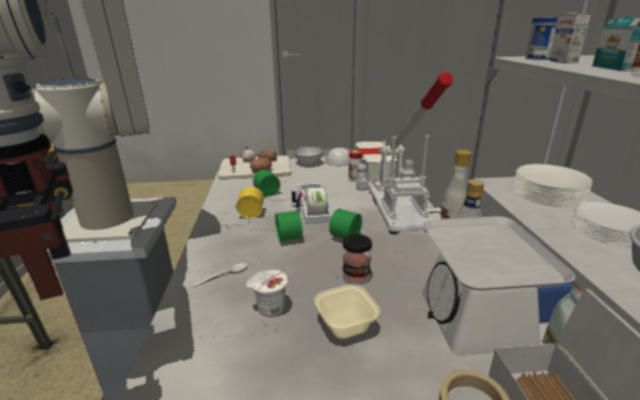

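The tin (white printed label) is at top pixel (293,202) in the runway, with the red bay at (265,205). Tin look-alikes are green at (345,180), (341,231) and (238,254), and yellow at (287,268). A red/white box at (181,118) could pass for the bay. The runway's +y points left in the image, and the keeper with its black peg is near (293,223).

```bash
cat > h.py <<'E'
from workcell import robot
import cv2,numpy as np
def cam(n): return robot.camera(n)
def ray(c,u,v,z):
    f=200/np.tan(np.radians(c["vfov"]/2)); R=np.array(c["R"]);t=np.array(c["t"])
    d=R.T@np.array([(u-c["cx"])/f,(v-c["cy"])/f,1]); o=-R.T@t
    return o+d*(z-o[2])/d[2]
def proj(c,X):
    f=200/np.tan(np.radians(c["vfov"]/2)); p=np.array(c["R"])@np.array(X)+np.array(c["t"])
    return f*p[0]/p[2]+c["cx"],f*p[1]/p[2]+c["cy"]
def crop(c,u0,v0,u1,v1,k,name):
    cv2.imwrite(name,cv2.resize(c["color"][v0:v1,u0:u1,::-1],None,fx=k,fy=k,interpolation=cv2.INTER_CUBIC))
E
python3 - <<'E'
from h import *
c=cam("top"); crop(c,228,180,328,240,8,"pics/crop1.png")
im=c["color"].astype(int); red=(im[:,:,0]>130)&(im[:,:,1]<70)&(im[:,:,2]<70)
red[:,:228]=0;red[:,328:]=0;red[:180]=0;red[240:]=0
v,u=np.nonzero(red);print(len(u),u.mean(),v.mean(),u.min(),u.max(),v.min(),v.max(),ray(c,u.mean(),v.mean(),20))
for p in [(237,205),(317,205)]: print(p,ray(c,*p,24))
E
```

```text
169 264.18934911242604 205.53846153846155 258 269 193 217 [592.77122601  78.06589412  20.        ]
(237, 205) [593.28067442 158.85870453  24.        ]
(317, 205) [594.87461193 -80.26368782  24.        ]
```

View pics/crop1.png

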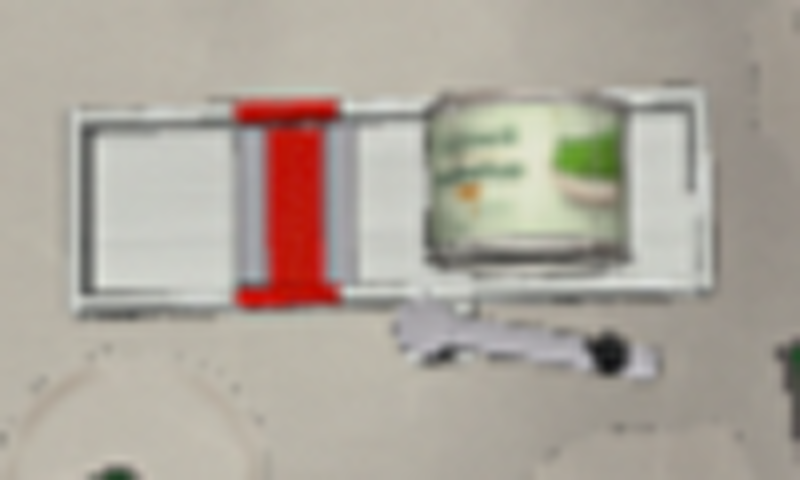

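The crop confirms the choice: runway corners at crop (72,108), (705,90), (712,290), (78,312), tin spanning u 428–632, hinge around (415,328) and peg around (608,353).

```bash
cat >> h.py <<'E'
def cr(p): return ((p[0]+.5)/8+228-.5,(p[1]+.5)/8+180-.5)
E
python3 - <<'E'
from h import *
c=cam("top")
P=[ray(c,*cr(p),24)[:2] for p in [(72,108),(705,90),(712,290),(78,312)]]
TL,TR,BR,BL=P; print(np.round(P,1))
print("len",np.linalg.norm(TL-TR),np.linalg.norm(BL-BR),"wid",np.linalg.norm(TL-BL),np.linalg.norm(TR-BR))
ey=(TL-TR)/np.linalg.norm(TL-TR)+(BL-BR)/np.linalg.norm(BL-BR); ey/=np.linalg.norm(ey); ex=np.array([ey[1],-ey[0]])
print("ey",ey,"yaw",np.arctan2(-ey[0],ey[1]))
mid=(TL+TR+BR+BL)/4; O=mid-ey*12.5; print("O",O)
def loc(p,z):
    q=ray(c,*cr(p),z)[:2]-O; return np.round([q@ex,q@ey],1)
print("red strip",loc((268,205),4),loc((325,205),4),"ribs",loc((235,200),8),loc((357,200),8),"redblocks",loc((288,110),24),loc((288,296),24))
print("tin ends u",loc((428,180),50),loc((632,180),50), "hinge",loc((420,328),56),"peg",loc((608,350),87))
E
```

```text
[[629.5 161.8]
 [637.8 -75.8]
 [562.5 -79.4]
 [552.6 156.1]]
len 237.72339609271566 235.70331083332587 wid 77.10583942794479 75.40496455333574
ey [-0.03847058  0.99925973] yaw 0.03848007718444411
O [596.05776798  28.19357625]
red strip [ 2.4 62.2] [ 1.7 40.5] ribs [ 4.1 74. ] [ 2.6 27.7] redblocks [35.1 51. ] [-35.   51.3]
tin ends u [ 2.8 -4.5] [  0.5 -79. ] hinge [-52.   -1.7] peg [-65.1 -71.4]
```

Call:
{"fn": "jog_arm", "kwargs": {"targets": [[[0.97,-0.786,0,0,0,0.205,1],[0.97,-0.786,0,0,0,0.205,1],[0.97,-0.786,0,0,0,0.205,1],[0.97,-0.786,0,0,0,0.205,1],[0.97,-0.786,0,0,0,0.205,1],[0.97,-0.786,0,0,0,0.205,1],[0.97,-0.786,0,0,0,0.205,1],[0.97,-0.786,0,0,0,0.205,1]]]}}

```text
time_s: 0.87
tcp_pos: [347.6, -367.6, 196.0]
orientation: [1.0, 0.021, -0.0, 0.0]
ft_force: [-0.4, -0.8, 0.8]
finger_gap: 37.8
grasp_force: 0.0
```

```bash
cat >> h.py <<'E'
O=np.array([596.06,28.19]); ey=np.array([-.03847,.99926]); ex=np.array([ey[1],-ey[0]])
from scipy.spatial.transform import Rotation as Ro
def st(x=None,y=None,z=None):
    s=robot.observe(); p=s["tcp_pos"]; q=p[:2]-O; R=Ro.from_quat(s["orientation"]).as_matrix()
    print("t",s["time_s"],"loc",np.round([q@ex,q@ey,p[2]],1),"F",np.round(s["ft_force"],1),"gap",round(s["finger_gap"],1),"xax",np.round(R[:,0],4),"z",np.round(R[:,2],4))
    if x is not None:
        T=np.append(O+x*ex+y*ey,z); d=R.T@(T-p); print("shift/200",np.round(d/200,3))
E
python3 -c "from h import *;st(0,33,100)"
```

```text
t 0.8667 loc [-263.5 -385.9  196. ] F [-0.4 -0.8  0.8] gap 37.8 xax [ 9.991e-01  4.270e-02 -1.000e-04] z [-1.e-04 -1.e-04 -1.e+00]
shift/200 [ 1.327 -2.089  0.48 ]
```

Call:
{"fn": "jog_arm", "kwargs": {"targets": [[[0.64,-1,0,0,0,0,1],[0.64,-1,0,0,0,0,1],[0.64,-1,0,0,0,0,1],[0.64,-1,0,0,0,0,1],[0.64,-1,0,0,0,0,1],[0.64,-1,0,0,0,0,1],[0.64,-1,0,0,0,0,1],[0.64,-1,0,0,0,0,1]]]}}

```text
time_s: 1.53
tcp_pos: [467.4, -164.6, 195.8]
orientation: [1.0, 0.02, 0.0, 0.0]
ft_force: [0.4, -0.1, -0.4]
finger_gap: 0.2
grasp_force: 0.0
```

Call:
{"fn": "jog_arm", "kwargs": {"targets": [[[0.68,-1,0,0,0,0,1],[0.68,-1,0,0,0,0,1],[0.68,-1,0,0,0,0,1],[0.68,-1,0,0,0,0,1],[0.68,-1,0,0,0,0,1],[0.68,-1,0,0,0,0,1],[0.68,-1,0,0,0,0,1],[0.68,-1,0,0,0,0,1]]]}}

```text
time_s: 2.2
tcp_pos: [595.6, 39.8, 195.4]
orientation: [1.0, 0.02, -0.0, 0.0]
ft_force: [0.1, -1.4, -0.0]
finger_gap: 0.5
grasp_force: 0.0
```

```bash
python3 -c "from h import *;st(0,33,40)"
```

```text
t 2.2 loc [ -0.   11.6 195.4] F [ 0.1 -1.4 -0. ] gap 0.5 xax [ 9.992e-01  3.920e-02 -5.000e-04] z [-5.e-04 -6.e-04 -1.e+00]
shift/200 [ 0.001 -0.107  0.777]
```

Call:
{"fn": "jog_arm", "kwargs": {"targets": [[[0,-0.107,0.1,0,0,0,1],[0,-0.107,0.3,0,0,0,1],[0,-0.107,0.5,0,0,0,1],[0,-0.107,0.65,0,0,0,1],[0,-0.107,0.78,0,0,0,1],[0,-0.107,0.85,0,0,0,1],[0,-0.107,0.882,0,0,0,1],[0,-0.107,0.882,0,0,0,1],[0,-0.107,0.882,0,0,0,1]]]}}

```text
time_s: 2.95
tcp_pos: [594.4, 60.6, 20.0]
orientation: [1.0, 0.018, 0.0, 0.0]
ft_force: [0.3, 0.5, 0.2]
finger_gap: 0.2
grasp_force: 0.0
```

Call:
{"fn": "jog_arm", "kwargs": {"targets": [[[0,0,0.005,0,0,0,1],[0,0,0.01,0,0,0,1],[0,0,0.015,0,0,0,1],[0,0,0.02,0,0,0,1],[0,0,0.025,0,0,0,1],[0,0,0.025,0,0,0,1],[0,0,0.025,0,0,0,1]]]}}

```text
time_s: 3.53
tcp_pos: [594.1, 62.3, 14.5]
orientation: [1.0, 0.02, -0.0, -0.0]
ft_force: [-0.4, 0.0, 0.7]
finger_gap: 0.2
grasp_force: 0.0
```

Call:
{"fn": "jog_arm", "kwargs": {"targets": [[[0,0,0.005,0,0,0,1],[0,0,0.01,0,0,0,1],[0,0,0.015,0,0,0,1],[0,0,0.015,0,0,0,1],[0,0,0.015,0,0,0,1]]]}}

```text
time_s: 3.95
tcp_pos: [594.0, 62.2, 11.3]
orientation: [1.0, 0.019, -0.0, 0.0]
ft_force: [0.4, -0.1, 0.1]
finger_gap: 0.6
grasp_force: 0.0
```

Call:
{"fn": "jog_arm", "kwargs": {"targets": [[[0,0,0.005,0,0,0,1],[0,0,0.01,0,0,0,1],[0,0,0.01,0,0,0,1],[0,0,0.01,0,0,0,1]]]}}

```text
time_s: 4.28
tcp_pos: [594.1, 62.1, 9.4]
orientation: [1.0, 0.019, -0.0, 0.0]
ft_force: [-0.3, 0.3, -0.6]
finger_gap: 0.5
grasp_force: 0.0
```

Call:
{"fn": "jog_arm", "kwargs": {"targets": [[[0,0,0.005,0,0,0,1],[0,0,0.005,0,0,0,1],[0,0,0.005,0,0,0,1]]]}}

```text
time_s: 4.53
tcp_pos: [594.1, 62.1, 8.4]
orientation: [1.0, 0.019, -0.0, 0.0]
ft_force: [0.8, 0.0, 0.0]
finger_gap: 0.4
grasp_force: 0.0
```

Call:
{"fn": "jog_arm", "kwargs": {"targets": [[[0,0,0.005,0,0,0,1],[0,0,0.005,0,0,0,1],[0,0,0.005,0,0,0,1]]]}}

```text
time_s: 4.78
tcp_pos: [594.1, 62.2, 7.4]
orientation: [1.0, 0.019, -0.0, 0.0]
ft_force: [0.0, -0.0, 0.1]
finger_gap: 0.6
grasp_force: 0.0
```

Call:
{"fn": "jog_arm", "kwargs": {"targets": [[[0,0,0.005,0,0,0,1],[0,0,0.005,0,0,0,1],[0,0,0.005,0,0,0,1]]]}}

```text
time_s: 5.03
tcp_pos: [594.1, 62.2, 6.4]
orientation: [1.0, 0.019, -0.0, -0.0]
ft_force: [-0.5, -0.1, 0.6]
finger_gap: 0.8
grasp_force: 0.0
```

Call:
{"fn": "jog_arm", "kwargs": {"targets": [[[0,0,0.005,0,0,0,1],[0,0,0.005,0,0,0,1],[0,0,0.005,0,0,0,1]]]}}

```text
time_s: 5.28
tcp_pos: [594.1, 62.1, 5.4]
orientation: [1.0, 0.019, -0.0, -0.0]
ft_force: [-1.1, -0.2, -0.3]
finger_gap: 0.6
grasp_force: 0.0
```

```bash
python3 - <<'E'
from h import *
st(0,33,6)
for i,n in enumerate(("side",)):
    c=cam(n); u,v=map(int,proj(c,(594,62,10))); print(u,v); crop(c,u-50,v-45,u+50,v+25,8,"pics/s2.png")
E
```

```text
t 5.2833 loc [-0.7 34.   5.4] F [-1.1 -0.2 -0.3] gap 0.6 xax [ 9.992e-01  3.880e-02 -1.000e-04] z [-1.e-04  0.e+00 -1.e+00]
shift/200 [ 0.003  0.005 -0.003]
311 198
```

View pics/s2.png

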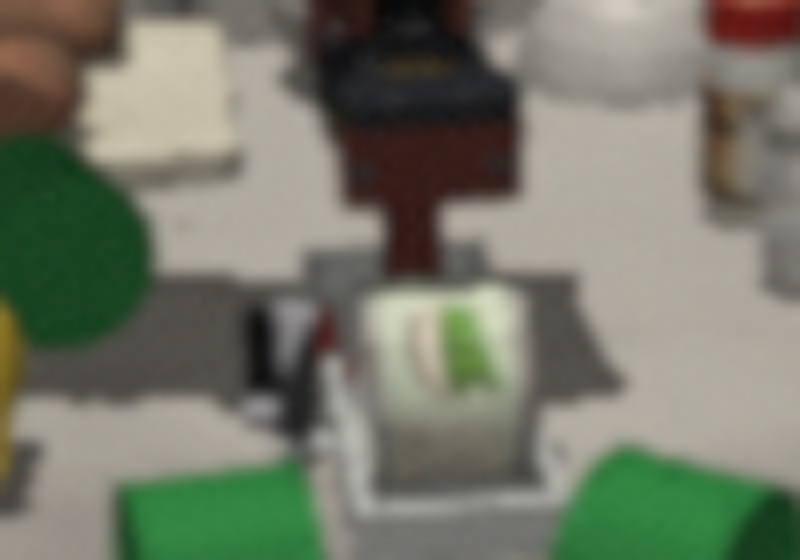

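Call:
{"fn": "jog_arm", "kwargs": {"targets": [[[0,0,0.005,0,0,0,1],[0,0,0.005,0,0,0,1],[0,0,0.005,0,0,0,1]]]}}

```text
time_s: 5.58
tcp_pos: [594.1, 62.1, 4.4]
orientation: [1.0, 0.019, -0.0, 0.0]
ft_force: [-0.5, -0.2, -0.7]
finger_gap: 0.4
grasp_force: 0.0
```

Call:
{"fn": "jog_arm", "kwargs": {"targets": [[[0,0,0.005,0,0,0,1],[0,0,0.005,0,0,0,1],[0,0,0.005,0,0,0,1]]]}}

```text
time_s: 5.83
tcp_pos: [594.1, 62.1, 3.4]
orientation: [1.0, 0.019, -0.0, 0.0]
ft_force: [-0.9, -0.3, 0.1]
finger_gap: 0.6
grasp_force: 0.0
```

Call:
{"fn": "jog_arm", "kwargs": {"targets": [[[0,0,0.005,0,0,0,1],[0,0,0.005,0,0,0,1],[0,0,0.005,0,0,0,1]]]}}

```text
time_s: 6.08
tcp_pos: [594.1, 62.1, 2.4]
orientation: [1.0, 0.019, -0.0, 0.0]
ft_force: [-0.8, 0.2, 0.6]
finger_gap: 0.6
grasp_force: 0.0
```

Call:
{"fn": "jog_arm", "kwargs": {"targets": [[[0,0,0.005,0,0,0,1],[0,0,0.005,0,0,0,1],[0,0,0.005,0,0,0,1]]]}}

```text
time_s: 6.33
tcp_pos: [594.0, 62.1, 1.4]
orientation: [1.0, 0.019, -0.0, 0.0]
ft_force: [0.7, 0.4, 0.3]
finger_gap: 0.6
grasp_force: 0.0
```

Call:
{"fn": "jog_arm", "kwargs": {"targets": [[[0,0,0.005,0,0,0,1],[0,0,0.01,0,0,0,1],[0,0,0.01,0,0,0,1],[0,0,0.01,0,0,0,1]]]}}

```text
time_s: 6.67
tcp_pos: [594.1, 62.1, -0.6]
orientation: [1.0, 0.019, -0.0, -0.0]
ft_force: [0.1, -0.1, -0.2]
finger_gap: 0.2
grasp_force: 0.0
```

```bash
python3 - <<'E'
from h import *
st()
s=robot.observe()
print(s["joint_efforts"],s["joint_pos"],s["torque"])
c=cam("side"); p=s["tcp_pos"]; print([np.round(proj(c,p+np.array([0,0,h])),1) for h in (0,50,80)])
E
```

```text
t 6.6667 loc [-0.7 34.  -0.6] F [ 0.1 -0.1 -0.2] gap 0.2 xax [ 9.993e-01  3.870e-02 -2.000e-04] z [-2.e-04  0.e+00 -1.e+00]
[ 1.28065341e-03 -5.79563320e+01 -1.76002228e+01  7.43279932e-03
 -7.73766101e-02 -1.27630395e-05] [8.42709337e-02 6.59941766e-01 1.78421280e+00 5.28347299e-05
 6.97597937e-01 1.61629943e+00] [ 0.03732156  0.02377929 -0.04593508]
[array([311.9, 201.9]), array([311.6, 187.3]), array([311.3, 178.3])]
```

Call:
{"fn": "jog_arm", "kwargs": {"targets": [[[0,0,-0.1,0,0,0,1],[0,0,-0.3,0,0,0,1],[0,0,-0.5,0,0,0,1],[0,0,-0.65,0,0,0,1],[0,0,-0.65,0,0,0,1],[0,0,-0.65,0,0,0,1]]]}}

```text
time_s: 7.22
tcp_pos: [595.6, 62.3, 131.6]
orientation: [1.0, 0.019, 0.002, -0.0]
ft_force: [0.2, 0.9, -0.7]
finger_gap: 0.2
grasp_force: 0.0
```

```bash
python3 - <<'E'
from h import *
st(0,-41,90)
p=robot.observe()["tcp_pos"]
c=cam("side"); u,v=map(int,proj(c,p)); u0,v0=u-40,v-45
print(u0,v0,[np.round((np.array(proj(c,p+np.array([0,0,h])))-(u0,v0))*8,1) for h in (0,10,80)])
crop(c,u0,v0,u0+80,v0+70,8,"pics/s3.png")
E
```

```text
t 7.2167 loc [  0.8  34.1 131.6] F [ 0.2  0.9 -0.7] gap 0.2 xax [0.9992 0.0388 0.0044] z [ 4.4e-03  4.0e-04 -1.0e+00]
shift/200 [-0.005  0.375  0.208]
271 117 [array([323.5, 360.7]), array([322.9, 335.3]), array([318.6, 152.1])]
```

View pics/s3.png

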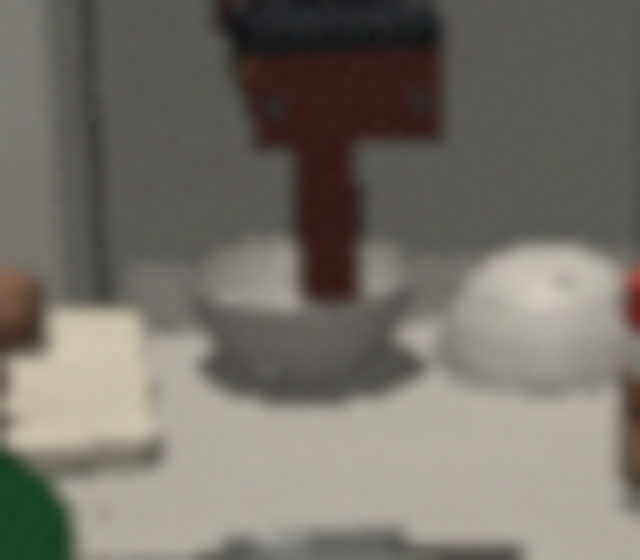

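Shut, the fingertips show at crop v≈300, while the TCP projects to v=361, so the tips sit about 22 mm short of it. I'll check how that depends on the opening.

Call:
{"fn": "jog_arm", "kwargs": {"targets": [[[0,0,0,0,0,0,-1],[0,0,0,0,0,0,-1],[0,0,0,0,0,0,-1],[0,0,0,0,0,0,-1],[0,0,0,0,0,0,-1],[0,0,0,0,0,0,-1],[0,0,0,0,0,0,-1],[0,0,0,0,0,0,-1]]]}}

```text
time_s: 7.93
tcp_pos: [594.1, 62.1, 129.4]
orientation: [1.0, 0.019, -0.0, -0.0]
ft_force: [0.3, 0.2, -0.4]
finger_gap: 50.1
grasp_force: 0.0
```

```bash
python3 - <<'E'
from h import *
st(0,-41,90)
p=robot.observe()["tcp_pos"]
c=cam("side"); u,v=map(int,proj(c,p)); u0,v0=u-40,v-45
print(u0,v0,[np.round((np.array(proj(c,p+np.array([0,d,h])))-(u0,v0))*6,1) for d,h in ((0,0),(-50,0),(50,0),(0,80))])
a=c["color"][v0:v0+70,u0:u0+80]
c=cam("top"); u,v=map(int,proj(c,p)); b=c["color"][v-35:v+35,u-33:u+33]
print([np.round((np.array(proj(c,p+np.array([0,d,0])))-(u-33,v-35))*6,1) for d in (-57,0,57)])
cv2.imwrite("pics/s4.png",cv2.resize(np.hstack([a,b])[:,:,::-1],None,fx=5.4,fy=5.4,interpolation=cv2.INTER_CUBIC))
E
```

```text
t 7.9333 loc [ -0.6  34.  129.4] F [ 0.3  0.2 -0.4] gap 50.1 xax [ 9.992e-01  3.880e-02 -1.000e-04] z [-1.e-04  0.e+00 -1.e+00]
shift/200 [0.003 0.375 0.197]
270 117 [array([245.9, 274.9]), array([252.7, 309.9]), array([239.6, 242.5]), array([242.1, 118.6])]
[array([324.9, 212.9]), array([199.3, 212.1]), array([ 73.9, 211.3])]
```

View pics/s4.png

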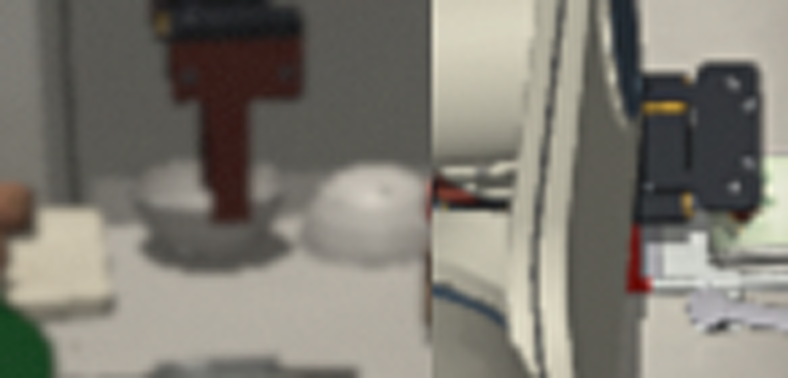

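```bash
python3 - <<'E'
from h import *
c=cam("side")
def L(x,y,z): return np.append(O+x*ex+y*ey,z)
for n,q in dict(endwall_outer_l=(-39,-111,24),endwall_outer_r=(39,-111,24),endwall_table=(0,-111,0),tintop=(0,-41,79),tinbackL=(-29,-30,78),tinR=(29,-41,79),peg=(-65,-71,87)).items():
    print(n,np.round((np.array(proj(c,L(*q)))-(261,153))*8))
p=robot.observe()
print(p["tcp_pos"], p["finger_gap"])
E
```

```text
endwall_outer_l [340. 513.]
endwall_outer_r [563. 498.]
endwall_table [453. 566.]
tintop [426. 281.]
tinbackL [343. 276.]
tinR [506. 276.]
peg [250. 305.]
[594.16141579  62.1416856  129.52585041] 62.57315702817257
```

The side camera agrees with the runway, so the whole tool seems to sit about 25 mm higher than reported. I'll turn the tool 90° to check this against the body's known size.

Call:
{"fn": "jog_arm", "kwargs": {"targets": [[[0,0,0,0,0,-0.3,0.5],[0,0,0,0,0,-0.6,0.5],[0,0,0,0,0,-1,0.5],[0,0,0,0,0,-1,0.5],[0,0,0,0,0,-1,0.5],[0,0,0,0,0,-1,0.5],[0,0,0,0,0,-1,0.5],[0,0,0,0,0,-1,0.5],[0,0,0,0,0,-1,0.5],[0,0,0,0,0,-1,0.5]]]}}

```text
time_s: 8.92
tcp_pos: [594.2, 62.2, 129.6]
orientation: [0.798, 0.603, 0.0, 0.0]
ft_force: [-0.1, 0.5, -0.2]
finger_gap: 22.1
grasp_force: 0.0
```

Call:
{"fn": "jog_arm", "kwargs": {"targets": [[[0,0,0,0,0,-0.205,0.5],[0,0,0,0,0,-0.205,0.5],[0,0,0,0,0,-0.205,0.5],[0,0,0,0,0,-0.205,0.5],[0,0,0,0,0,-0.205,0.5],[0,0,0,0,0,-0.205,0.5]]]}}

```text
time_s: 9.42
tcp_pos: [594.2, 62.1, 129.5]
orientation: [0.694, 0.72, 0.0, 0.0]
ft_force: [0.7, -0.4, -0.1]
finger_gap: 21.8
grasp_force: 0.0
```

```bash
python3 - <<'E'
from h import *
st(0,-41,90)
s=robot.observe();p=s["tcp_pos"]
c=cam("side"); u,v=map(int,proj(c,p)); u0,v0=u-40,v-55
print(u0,v0)
for n,q in dict(tcp=(0,0,0),tipnear=(0,-10,0),bodyL=(-89,-37,80),bodyR=(89,-37,80),tip25=(0,-10,25),body25=(0,-37,105)).items():
  print(n,np.round((np.array(proj(c,p+np.array(q)))-(u0,v0))*8))
crop(c,u0,v0,u0+80,v0+75,8,"pics/s5.png")
E
```

```text
t 9.4167 loc [ -0.6  34.  129.5] F [ 0.7 -0.4 -0.1] gap 21.8 xax [-0.0376  0.9993  0.    ] z [ 1.e-04  0.e+00 -1.e+00]
shift/200 [-0.375  0.003  0.198]
271 107
tcp [320. 446.]
tipnear [322. 455.]
bodyL [ 68. 276.]
bodyR [572. 258.]
tip25 [320. 391.]
body25 [320. 197.]
```

View pics/s5.png

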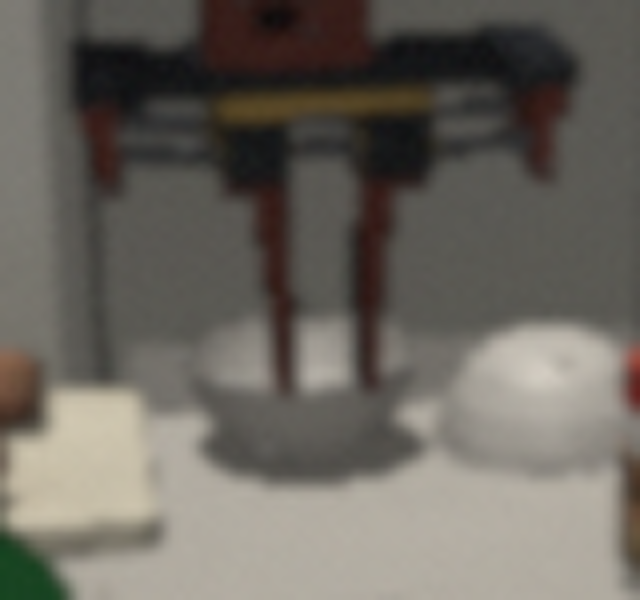

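The whole gripper (body ends at v≈185, tips at v≈390) appears about 25 mm higher than its reported pose. So I expect the tin's top at a reported z of about 54, and I'll find it by touch.

Call:
{"fn": "jog_arm", "kwargs": {"targets": [[[-0.2,0,0,0,0,0,0.5],[-0.405,0.003,0.1,0,0,0,0.5],[-0.405,0.003,0.2,0,0,0,0.5],[-0.405,0.003,0.28,0,0,0,0.5],[-0.405,0.003,0.325,0,0,0,0.5],[-0.405,0.003,0.325,0,0,0,0.5],[-0.405,0.003,0.325,0,0,0,0.5],[-0.405,0.003,0.325,0,0,0,0.5]]]}}

```text
time_s: 10.13
tcp_pos: [598.7, -18.3, 65.3]
orientation: [0.693, 0.721, 0.0, 0.0]
ft_force: [-0.5, -0.3, -0.3]
finger_gap: 22.2
grasp_force: 0.0
```

Call:
{"fn": "jog_arm", "kwargs": {"targets": [[[0,0,0.005,0,0,0,0.5],[0,0,0.01,0,0,0,0.5],[0,0,0.015,0,0,0,0.5],[0,0,0.02,0,0,0,0.5],[0,0,0.02,0,0,0,0.5],[0,0,0.02,0,0,0,0.5]]]}}

```text
time_s: 10.63
tcp_pos: [597.9, -18.7, 60.5]
orientation: [0.693, 0.721, -0.0, -0.0]
ft_force: [1.2, 0.2, -0.0]
finger_gap: 22.0
grasp_force: 0.0
```

```bash
python3 - <<'E'
from h import *
st(0,-47,58)
p=robot.observe()["tcp_pos"]
c=cam("side"); u,v=map(int,proj(c,p)); print(u,v)
crop(c,u-40,v-45,u+40,v+25,8,"pics/s6.png")
print([np.round((np.array(proj(c,p+np.array([0,0,h])))-(u-40,v-45))*8,1) for h in (0,25)])
E
```

```text
t 10.6333 loc [  0.1 -47.   60.5] F [ 1.2  0.2 -0. ] gap 22.0 xax [-0.04    0.9992  0.    ] z [-1.e-04  0.e+00 -1.e+00]
shift/200 [-0.    -0.     0.012]
314 194
[array([325.3, 366.2]), array([324.1, 302.5])]
```

View pics/s6.png

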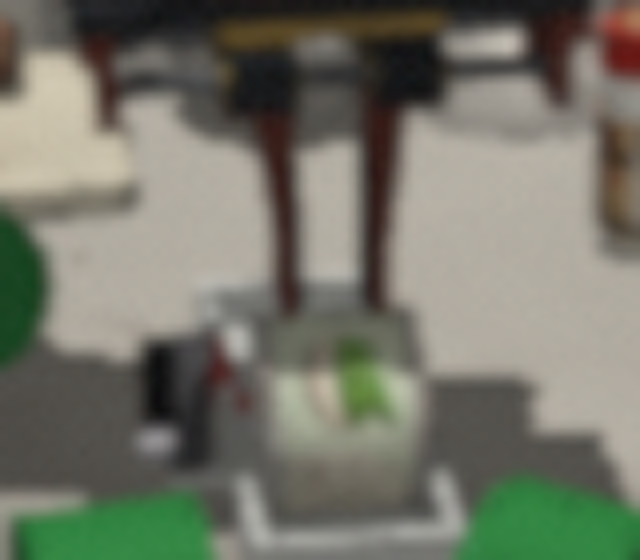

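Tips at v≈308, just above the tin's top (v≈315), centred on it. Lowering in small steps.

Call:
{"fn": "jog_arm", "kwargs": {"targets": [[[0,0,0.005,0,0,0,0.5],[0,0,0.01,0,0,0,0.5],[0,0,0.01,0,0,0,0.5],[0,0,0.01,0,0,0,0.5]]]}}

```text
time_s: 11.02
tcp_pos: [597.8, -18.8, 58.3]
orientation: [0.693, 0.721, -0.0, -0.0]
ft_force: [-0.1, 0.4, -0.3]
finger_gap: 22.1
grasp_force: 0.0
```

Call:
{"fn": "jog_arm", "kwargs": {"targets": [[[0,0,0.005,0,0,0,0.5],[0,0,0.005,0,0,0,0.5],[0,0,0.005,0,0,0,0.5]]]}}

```text
time_s: 11.27
tcp_pos: [597.9, -18.8, 57.4]
orientation: [0.693, 0.721, -0.0, -0.0]
ft_force: [1.0, 0.4, -0.1]
finger_gap: 22.1
grasp_force: 0.0
```

Call:
{"fn": "jog_arm", "kwargs": {"targets": [[[0,0,0.005,0,0,0,0.5],[0,0,0.005,0,0,0,0.5],[0,0,0.005,0,0,0,0.5]]]}}

```text
time_s: 11.52
tcp_pos: [597.9, -18.8, 56.4]
orientation: [0.693, 0.721, -0.0, -0.0]
ft_force: [-0.6, -0.1, -0.2]
finger_gap: 22.3
grasp_force: 0.0
```

Call:
{"fn": "jog_arm", "kwargs": {"targets": [[[0,0,0.004,0,0,0,0.5],[0,0,0.004,0,0,0,0.5],[0,0,0.004,0,0,0,0.5]]]}}

```text
time_s: 11.77
tcp_pos: [598.0, -18.8, 55.6]
orientation: [0.693, 0.721, -0.0, -0.0]
ft_force: [-0.2, -0.7, 0.4]
finger_gap: 22.1
grasp_force: 0.0
```

Call:
{"fn": "jog_arm", "kwargs": {"targets": [[[0,0,0.004,0,0,0,0.5],[0,0,0.004,0,0,0,0.5],[0,0,0.004,0,0,0,0.5]]]}}

```text
time_s: 12.02
tcp_pos: [597.9, -18.8, 54.8]
orientation: [0.693, 0.721, -0.0, -0.0]
ft_force: [-0.3, -0.0, 0.2]
finger_gap: 22.3
grasp_force: 0.0
```

Call:
{"fn": "jog_arm", "kwargs": {"targets": [[[0,0,0.004,0,0,0,0.5],[0,0,0.004,0,0,0,0.5],[0,0,0.004,0,0,0,0.5]]]}}

```text
time_s: 12.27
tcp_pos: [597.9, -18.7, 54.0]
orientation: [0.693, 0.721, -0.0, -0.0]
ft_force: [0.1, 0.6, 0.0]
finger_gap: 21.9
grasp_force: 0.0
```

Call:
{"fn": "jog_arm", "kwargs": {"targets": [[[0,0,0.004,0,0,0,0.5],[0,0,0.004,0,0,0,0.5],[0,0,0.004,0,0,0,0.5]]]}}

```text
time_s: 12.52
tcp_pos: [597.9, -18.8, 53.2]
orientation: [0.693, 0.721, -0.0, -0.0]
ft_force: [0.2, 0.6, -0.4]
finger_gap: 22.2
grasp_force: 0.0
```

Call:
{"fn": "jog_arm", "kwargs": {"targets": [[[0,0,0.004,0,0,0,0.5],[0,0,0.004,0,0,0,0.5],[0,0,0.004,0,0,0,0.5]]]}}

```text
time_s: 12.77
tcp_pos: [598.1, -18.8, 52.7]
orientation: [0.693, 0.721, 0.0, 0.0]
ft_force: [-1.0, 0.5, 4.2]
finger_gap: 22.1
grasp_force: 1.7
```

Call:
{"fn": "jog_arm", "kwargs": {"targets": [[[0,0,0.004,0,0,0,0.5],[0,0,0.004,0,0,0,0.5],[0,0,0.004,0,0,0,0.5]]]}}

```text
time_s: 13.02
tcp_pos: [598.3, -18.8, 52.6]
orientation: [0.693, 0.721, 0.0, 0.0]
ft_force: [-2.6, -0.4, 9.1]
finger_gap: 22.0
grasp_force: 4.7
```

```bash
python3 - <<'E'
from h import *
st()
c=cam("side"); cv2.imwrite("pics/raw7.png",c["color"][:,:,::-1])
g=c["color"].astype(int)
# print finger column profiles u around left finger & between
for u in (309,310,311,321,322): print(u,[tuple(g[v,u]) for v in range(180,196)])
E
```

```text
t 13.0167 loc [  0.4 -47.1  52.6] F [-2.6 -0.4  9.1] gap 22.0 xax [-4.000e-02  9.992e-01 -1.000e-04] z [ 8.e-04 -1.e-04 -1.e+00]
309 [(np.int64(69), np.int64(51), np.int64(47)), (np.int64(72), np.int64(55), np.int64(51)), (np.int64(76), np.int64(60), np.int64(56)), (np.int64(74), np.int64(61), np.int64(56)), (np.int64(68), np.int64(55), np.int64(51)), (np.int64(65), np.int64(49), np.int64(46)), (np.int64(62), np.int64(45), np.int64(43)), (np.int64(63), np.int64(47), np.int64(43)), (np.int64(63), np.int64(48), np.int64(43)), (np.int64(66), np.int64(52), np.int64(47)), (np.int64(76), np.int64(68), np.int64(60)), (np.int64(88), np.int64(86), np.int64(75)), (np.int64(99), np.int64(99), np.int64(88)), (np.int64(102), np.int64(104), np.int64(93)), (np.int64(103), np.int64(104), np.int64(93)), (np.int64(108), np.int64(110), np.int64(99))]
310 [(np.int64(66), np.int64(51), np.int64(45)), (np.int64(65), np.int64(50), np.int64(45)), (np.int64(65), np.int64(50), np.int64(46)), (np.int64(62), np.int64(47), np.int64(45)), (np.int64(57), np.int64(41), np.int64(37)), (np.int64(56), np.int64(39), np
[... 1911 characters left out ...]
nt64(83), np.int64(76)), (np.int64(98), np.int64(85), np.int64(79)), (np.int64(103), np.int64(91), np.int64(85)), (np.int64(104), np.int64(92), np.int64(86)), (np.int64(106), np.int64(94), np.int64(88)), (np.int64(104), np.int64(91), np.int64(84)), (np.int64(96), np.int64(84), np.int64(78)), (np.int64(82), np.int64(68), np.int64(62)), (np.int64(72), np.int64(58), np.int64(52)), (np.int64(74), np.int64(63), np.int64(56)), (np.int64(86), np.int64(83), np.int64(71)), (np.int64(100), np.int64(102), np.int64(88)), (np.int64(107), np.int64(110), np.int64(95)), (np.int64(108), np.int64(112), np.int64(96)), (np.int64(113), np.int64(118), np.int64(101)), (np.int64(133), np.int64(142), np.int64(118))]
```

Contact comes at a reported z of 52.7 (bias 26 mm), with about 6 N per mm of press. First stroke.

Call:
{"fn": "jog_arm", "kwargs": {"targets": [[[0.02,0,0,0,0,0,0.5],[0.04,0,0,0,0,0,0.5],[0.06,0,0,0,0,0,0.5],[0.08,0,0,0,0,0,0.5],[0.08,0,0,0,0,0,0.5]]]}}

```text
time_s: 13.48
tcp_pos: [597.6, -2.2, 52.6]
orientation: [0.693, 0.721, 0.0, 0.0]
ft_force: [-2.9, 0.1, 8.7]
finger_gap: 22.4
grasp_force: 4.8
```

Call:
{"fn": "jog_arm", "kwargs": {"targets": [[[0.02,0,0,0,0,0,0.5],[0.04,0,0,0,0,0,0.5],[0.06,0,0,0,0,0,0.5],[0.08,0,0,0,0,0,0.5],[0.1,0,0,0,0,0,0.5],[0.1,0,0,0,0,0,0.5]]]}}

```text
time_s: 13.98
tcp_pos: [596.7, 17.8, 52.4]
orientation: [0.693, 0.721, 0.0, 0.0]
ft_force: [-2.4, -0.7, 7.6]
finger_gap: 21.8
grasp_force: 4.0
```

Call:
{"fn": "jog_arm", "kwargs": {"targets": [[[0,0,-0.05,0,0,0,0.5],[0,0,-0.1,0,0,0,0.5],[0.1,0,-0.15,0,0,0,0.5],[0.215,0,-0.1,0,0,0,0.5],[0.215,0,0,0,0,0,0.5],[0.215,0,0.12,0,0,0,0.5],[0.215,0,0.22,0,0,0,0.5],[0.215,0,0.3,0,0,0,0.5],[0.215,0,0.3,0,0,0,0.5]]]}}

```text
time_s: 14.73
tcp_pos: [592.8, 59.9, -10.6]
orientation: [0.693, 0.721, -0.002, -0.001]
ft_force: [-0.5, 0.0, 0.0]
finger_gap: 21.7
grasp_force: 0.0
```

```bash
python3 - <<'E'
from h import *
st(0,33,-13)
E
```

```text
t 14.7333 loc [ -2.   31.9 -10.6] F [-0.5  0.   0. ] gap 21.7 xax [-3.990e-02  9.992e-01 -2.000e-04] z [-4.4e-03 -4.0e-04 -1.0e+00]
shift/200 [0.006 0.01  0.012]
```

Call:
{"fn": "jog_arm", "kwargs": {"targets": [[[0.005,0,0.005,0,0,0,0.5],[0.005,0,0.01,0,0,0,0.5],[0.005,0,0.015,0,0,0,0.5],[0.005,0,0.015,0,0,0,0.5]]]}}

```text
time_s: 15.07
tcp_pos: [595.6, 61.2, -10.2]
orientation: [0.693, 0.721, 0.001, 0.001]
ft_force: [0.5, 0.4, -0.3]
finger_gap: 21.9
grasp_force: 0.0
```

Call:
{"fn": "jog_arm", "kwargs": {"targets": [[[0,0,0.005,0,0,0,0.5],[0,0,0.01,0,0,0,0.5],[0,0,0.01,0,0,0,0.5]]]}}

```text
time_s: 15.32
tcp_pos: [594.9, 61.2, -13.1]
orientation: [0.693, 0.721, 0.0, 0.0]
ft_force: [-0.4, -0.7, 0.4]
finger_gap: 21.7
grasp_force: 0.0
```

Call:
{"fn": "jog_arm", "kwargs": {"targets": [[[0,0,0.005,0,0,0,0.5],[0,0,0.01,0,0,0,0.5],[0,0,0.01,0,0,0,0.5]]]}}

```text
time_s: 15.57
tcp_pos: [594.6, 61.1, -15.5]
orientation: [0.693, 0.721, -0.0, -0.0]
ft_force: [1.1, 0.4, 0.2]
finger_gap: 21.9
grasp_force: 0.0
```

```bash
python3 - <<'E'
from h import *
st(0,33,-13)
E
```

```text
t 15.5667 loc [ -0.2  33.  -15.5] F [1.1 0.4 0.2] gap 21.9 xax [-0.04    0.9992 -0.    ] z [-3.e-04 -0.e+00 -1.e+00]
shift/200 [ 0.     0.001 -0.013]
```

Nothing touched yet, so the rib stands under 6.8 mm. Continuing in 1 mm steps.

Call:
{"fn": "jog_arm", "kwargs": {"targets": [[[0,0,0.005,0,0,0,0.5],[0,0,0.005,0,0,0,0.5]]]}}

```text
time_s: 15.73
tcp_pos: [594.7, 61.2, -16.5]
orientation: [0.693, 0.721, -0.0, -0.0]
ft_force: [0.1, 0.3, -0.1]
finger_gap: 22.1
grasp_force: 0.0
```

Call:
{"fn": "jog_arm", "kwargs": {"targets": [[[0,0,0.005,0,0,0,0.5],[0,0,0.005,0,0,0,0.5]]]}}

```text
time_s: 15.9
tcp_pos: [594.7, 61.2, -17.5]
orientation: [0.693, 0.721, -0.0, -0.0]
ft_force: [-0.3, -0.0, -0.6]
finger_gap: 21.6
grasp_force: 0.0
```

Call:
{"fn": "jog_arm", "kwargs": {"targets": [[[0,0,0.005,0,0,0,0.5],[0,0,0.005,0,0,0,0.5]]]}}

```text
time_s: 16.07
tcp_pos: [594.7, 61.2, -18.5]
orientation: [0.693, 0.721, -0.0, -0.0]
ft_force: [0.2, -0.8, 0.5]
finger_gap: 22.2
grasp_force: 0.0
```

Call:
{"fn": "jog_arm", "kwargs": {"targets": [[[0,0,0.005,0,0,0,0.5],[0,0,0.005,0,0,0,0.5]]]}}

```text
time_s: 16.23
tcp_pos: [594.9, 61.2, -19.1]
orientation: [0.693, 0.721, 0.0, 0.0]
ft_force: [-0.2, 0.6, 3.0]
finger_gap: 21.9
grasp_force: 1.6
```

The rib touches at a reported z of -19.0, which is 7.3 mm above the table, so it stands about 3.3 mm proud and the climb starts near y≈16. Now stroke 2.

Call:
{"fn": "jog_arm", "kwargs": {"targets": [[[0,0,-0.15,0,0,0,0.5],[0,0,-0.3,0,0,0,0.5],[0,0,-0.43,0,0,0,0.5],[-0.1,0,-0.45,0,0,0,0.5],[-0.22,0,-0.45,0,0,0,0.5],[-0.32,0,-0.43,0,0,0,0.5],[-0.32,0,-0.41,0,0,0,0.5],[-0.32,0,-0.39,0,0,0,0.5],[-0.32,0,-0.38,0,0,0,0.5],[-0.32,0,-0.38,0,0,0,0.5]]]}}

```text
time_s: 17.07
tcp_pos: [596.7, -2.0, 55.8]
orientation: [0.693, 0.721, -0.0, -0.001]
ft_force: [0.1, 0.4, 0.6]
finger_gap: 21.9
grasp_force: 0.0
```

Call:
{"fn": "jog_arm", "kwargs": {"targets": [[[0,0,0.005,0,0,0,0.5],[0,0,0.01,0,0,0,0.5],[0,0,0.015,0,0,0,0.5],[0,0,0.02,0,0,0,0.5],[0,0,0.024,0,0,0,0.5],[0,0,0.024,0,0,0,0.5]]]}}

```text
time_s: 17.57
tcp_pos: [597.7, -2.7, 52.6]
orientation: [0.693, 0.721, 0.0, 0.0]
ft_force: [-1.9, -0.4, 6.6]
finger_gap: 21.8
grasp_force: 3.2
```

```bash
python3 - <<'E'
from h import *
st()
E
```

```text
t 17.5667 loc [  0.4 -30.9  52.6] F [-1.9 -0.4  6.6] gap 21.8 xax [-4.020e-02  9.992e-01 -1.000e-04] z [ 6.e-04 -0.e+00 -1.e+00]
```

Call:
{"fn": "jog_arm", "kwargs": {"targets": [[[0.02,0,0.002,0,0,0,0.5],[0.045,0,0.002,0,0,0,0.5],[0.07,0,0.002,0,0,0,0.5],[0.095,0,0.002,0,0,0,0.5],[0.12,0,0.002,0,0,0,0.5],[0.145,0,0.002,0,0,0,0.5],[0.17,0,0.002,0,0,0,0.5],[0.19,0,0.002,0,0,0,0.5],[0.21,0,0.002,0,0,0,0.5],[0.21,0,0.002,0,0,0,0.5]]]}}

```text
time_s: 18.4
tcp_pos: [595.9, 40.0, 52.3]
orientation: [0.693, 0.721, 0.0, 0.0]
ft_force: [-1.7, -0.0, 7.5]
finger_gap: 21.8
grasp_force: 3.6
```

Call:
{"fn": "jog_arm", "kwargs": {"targets": [[[0,0,-0.03,0,0,0,0.5],[0,0,-0.08,0,0,0,0.5],[-0.05,0,-0.1,0,0,0,0.5],[-0.1,0,-0.08,0,0,0,0.5],[-0.1,0,-0.05,0,0,0,0.5],[-0.1,0,-0.03,0,0,0,0.5],[-0.1,0,-0.025,0,0,0,0.5],[-0.1,0,-0.025,0,0,0,0.5]]]}}

```text
time_s: 19.07
tcp_pos: [595.6, 19.1, 55.3]
orientation: [0.693, 0.721, -0.001, -0.001]
ft_force: [-0.0, -0.6, -0.4]
finger_gap: 22.2
grasp_force: 0.0
```

```bash
python3 - <<'E'
from h import *
st()
p=robot.observe()["tcp_pos"]
c=cam("side"); u,v=map(int,proj(c,p)); 
u0,v0=u-40,v-45; crop(c,u0,v0,u0+80,v0+70,8,"pics/s8.png")
def L(x,y,z): return np.append(O+x*ex+y*ey,z)
for y in (-10,-1,8): print(y,[np.round((np.array(proj(c,L(x,y,79)))-(u0,v0))*8) for x in (-29,29)])
E
```

```text
t 19.0667 loc [-0.8 -9.1 55.3] F [-0.  -0.6 -0.4] gap 22.2 xax [-3.970e-02  9.992e-01  1.000e-04] z [-2.1e-03  1.0e-04 -1.0e+00]
-10 [array([251., 308.]), array([407., 299.])]
-1 [array([249., 299.]), array([404., 290.])]
8 [array([247., 290.]), array([401., 281.])]
```

View pics/s8.png

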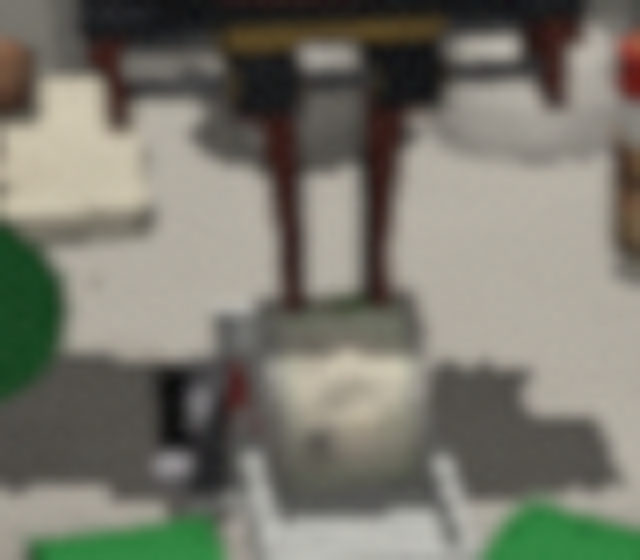

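The tin has rolled on to y≈-2 with its top edge at v≈300, straight across the lane. Stroke 3, up to the rib's foot.

Call:
{"fn": "jog_arm", "kwargs": {"targets": [[[0,0,0.005,0,0,0,0.5],[0,0,0.01,0,0,0,0.5],[0,0,0.015,0,0,0,0.5],[0,0,0.02,0,0,0,0.5],[0,0,0.024,0,0,0,0.5],[0,0,0.024,0,0,0,0.5]]]}}

```text
time_s: 19.62
tcp_pos: [596.8, 19.3, 52.6]
orientation: [0.693, 0.721, 0.0, 0.0]
ft_force: [-2.2, 1.3, 9.1]
finger_gap: 21.8
grasp_force: 4.0
```

Call:
{"fn": "jog_arm", "kwargs": {"targets": [[[0.02,0,0,0,0,0,0.5],[0.045,0,0,0,0,0,0.5],[0.07,0,0,0,0,0,0.5],[0.09,0,0,0,0,0,0.5],[0.11,0,0,0,0,0,0.5],[0.13,0,0,0,0,0,0.5],[0.15,0,0,0,0,0,0.5],[0.15,0,0,0,0,0,0.5]]]}}

```text
time_s: 20.28
tcp_pos: [595.5, 49.9, 52.6]
orientation: [0.693, 0.721, 0.0, 0.0]
ft_force: [-2.7, -0.3, 8.1]
finger_gap: 22.3
grasp_force: 4.1
```

Call:
{"fn": "jog_arm", "kwargs": {"targets": [[[0.01,0,0,0,0,0,0.5],[0.02,0,0,0,0,0,0.5],[0.02,0,0,0,0,0,0.5]]]}}

```text
time_s: 20.53
tcp_pos: [595.3, 53.6, 52.6]
orientation: [0.693, 0.721, 0.0, 0.0]
ft_force: [-3.2, 0.2, 7.8]
finger_gap: 21.8
grasp_force: 3.8
```

```bash
python3 - <<'E'
from h import *
st()
E
```

```text
t 20.5333 loc [ 0.2 25.4 52.6] F [-3.2  0.2  7.8] gap 21.8 xax [-4.030e-02  9.992e-01  1.000e-04] z [ 6.e-04  1.e-04 -1.e+00]
```

Call:
{"fn": "jog_arm", "kwargs": {"targets": [[[0,0,-0.03,0,0,0,0.5],[0,0,-0.08,0,0,0,0.5],[-0.05,0,-0.1,0,0,0,0.5],[-0.107,0,-0.08,0,0,0,0.5],[-0.107,0,-0.05,0,0,0,0.5],[-0.107,0,-0.03,0,0,0,0.5],[-0.107,0,-0.02,0,0,0,0.5],[-0.107,0,-0.013,0,0,0,0.5],[-0.107,0,-0.007,0,0,0,0.5],[-0.107,0,-0.007,0,0,0,0.5]]]}}

```text
time_s: 21.37
tcp_pos: [595.6, 32.0, 52.7]
orientation: [0.693, 0.721, -0.0, -0.0]
ft_force: [0.1, 0.0, 0.8]
finger_gap: 22.1
grasp_force: 0.2
```

Call:
{"fn": "jog_arm", "kwargs": {"targets": [[[0,0,0.004,0,0,0,0.5],[0,0,0.008,0,0,0,0.5],[0,0,0.008,0,0,0,0.5]]]}}

```text
time_s: 21.62
tcp_pos: [596.1, 31.9, 52.2]
orientation: [0.693, 0.721, 0.0, 0.0]
ft_force: [-2.6, -0.7, 7.9]
finger_gap: 22.2
grasp_force: 3.7
```

Call:
{"fn": "jog_arm", "kwargs": {"targets": [[[0.01,0,0,0,0,0,0.5],[0.02,0,-0.001,0,0,0,0.5],[0.03,0,-0.003,0,0,0,0.5],[0.03,0,-0.003,0,0,0,0.5]]]}}

```text
time_s: 21.95
tcp_pos: [596.0, 37.9, 53.1]
orientation: [0.693, 0.721, 0.0, 0.0]
ft_force: [-2.5, -1.7, 7.8]
finger_gap: 22.1
grasp_force: 4.1
```

```bash
python3 - <<'E'
from h import *
st()
E
```

```text
t 21.95 loc [ 0.3  9.7 53.1] F [-2.5 -1.7  7.8] gap 22.1 xax [-4.060e-02  9.992e-01 -4.000e-04] z [ 7.e-04 -4.e-04 -1.e+00]
```

The tin is climbing at 7.8 N.

Call:
{"fn": "jog_arm", "kwargs": {"targets": [[[0.01,0,-0.002,0,0,0,0.5],[0.02,0,-0.0045,0,0,0,0.5],[0.03,0,-0.006,0,0,0,0.5],[0.03,0,-0.006,0,0,0,0.5]]]}}

```text
time_s: 22.28
tcp_pos: [595.7, 44.0, 54.2]
orientation: [0.693, 0.721, 0.0, 0.0]
ft_force: [-3.0, -0.9, 8.6]
finger_gap: 21.8
grasp_force: 4.0
```

Call:
{"fn": "jog_arm", "kwargs": {"targets": [[[0.01,0,-0.0015,0,0,0,0.5],[0.02,0,-0.003,0,0,0,0.5],[0.03,0,-0.004,0,0,0,0.5],[0.04,0,-0.005,0,0,0,0.5],[0.04,0,-0.005,0,0,0,0.5]]]}}

```text
time_s: 22.7
tcp_pos: [595.3, 52.1, 55.2]
orientation: [0.693, 0.721, 0.0, 0.0]
ft_force: [-1.8, -1.7, 8.5]
finger_gap: 22.1
grasp_force: 4.0
```

Call:
{"fn": "jog_arm", "kwargs": {"targets": [[[0.012,0,-0.001,0,0,0,0.5],[0.024,0,-0.0015,0,0,0,0.5],[0.036,0,-0.002,0,0,0,0.5],[0.05,0,-0.0025,0,0,0,0.5],[0.05,0,-0.0025,0,0,0,0.5]]]}}

```text
time_s: 23.12
tcp_pos: [595.0, 62.3, 55.9]
orientation: [0.693, 0.721, 0.0, 0.0]
ft_force: [-2.9, -0.0, 10.3]
finger_gap: 21.7
grasp_force: 4.8
```

```bash
python3 - <<'E'
from h import *
st()
E
```

```text
t 23.1167 loc [ 0.3 34.1 55.9] F [-2.9 -0.  10.3] gap 21.7 xax [-4.040e-02  9.992e-01  1.000e-04] z [ 7.e-04  1.e-04 -1.e+00]
```

Call:
{"fn": "jog_arm", "kwargs": {"targets": [[[0.01,0,-0.001,0,0,0,0.5],[0.02,0,-0.0015,0,0,0,0.5],[0.03,0,-0.0015,0,0,0,0.5],[0.04,0,-0.0015,0,0,0,0.5],[0.04,0,-0.0015,0,0,0,0.5]]]}}

```text
time_s: 23.53
tcp_pos: [594.6, 70.3, 56.1]
orientation: [0.693, 0.721, 0.0, 0.0]
ft_force: [-2.3, -0.1, 8.2]
finger_gap: 22.4
grasp_force: 4.3
```

Call:
{"fn": "jog_arm", "kwargs": {"targets": [[[0.01,0,0,0,0,0,0.5],[0.02,0,0,0,0,0,0.5],[0.03,0,0,0,0,0,0.5],[0.04,0,0,0,0,0,0.5],[0.04,0,0,0,0,0,0.5]]]}}

```text
time_s: 23.95
tcp_pos: [594.2, 78.4, 55.8]
orientation: [0.693, 0.721, 0.0, 0.0]
ft_force: [-2.2, 0.7, 6.6]
finger_gap: 21.8
grasp_force: 3.0
```

Call:
{"fn": "jog_arm", "kwargs": {"targets": [[[0.01,0,0,0,0,0,0.5],[0.02,0,0,0,0,0,0.5],[0.03,0,0,0,0,0,0.5],[0.04,0,0,0,0,0,0.5],[0.04,0,0,0,0,0,0.5]]]}}

```text
time_s: 24.37
tcp_pos: [593.7, 86.2, 55.0]
orientation: [0.693, 0.721, 0.0, -0.0]
ft_force: [-0.9, 0.2, 0.8]
finger_gap: 21.9
grasp_force: 1.2
```

Contact is nearly gone, so the tin is descending into the bay. I'll lift straight up and swing clear for a look.

Call:
{"fn": "jog_arm", "kwargs": {"targets": [[[0,0,-0.05,0,0,0,0.5],[0,0,-0.15,0,0,0,0.5],[0,0,-0.3,0,0,0,0.5],[0,0,-0.4,0,0,0,0.5],[-0.2,-0.2,-0.4,0,0,0,1],[-0.4,-0.4,-0.4,0,0,0,1],[-0.6,-0.6,-0.4,0,0,0,1],[-0.8,-0.75,-0.4,0,0,0,1],[-1,-0.75,-0.4,0,0,0,1],[-1,-0.75,-0.4,0,0,0,1]]]}}

```text
time_s: 25.2
tcp_pos: [452.0, -117.8, 135.8]
orientation: [0.692, 0.722, 0.0, 0.0]
ft_force: [2.3, 0.2, 0.9]
finger_gap: -0.1
grasp_force: 0.0
```

```bash
python3 - <<'E'
from h import *
st()
c=cam("top"); crop(c,228,180,328,240,8,"pics/crop9.png")
E
```

```text
t 25.2 loc [-149.6 -140.3  135.8] F [2.3 0.2 0.9] gap -0.1 xax [-4.120e-02  9.992e-01 -4.000e-04] z [ 9.e-04 -4.e-04 -1.e+00]
```

View pics/crop9.png

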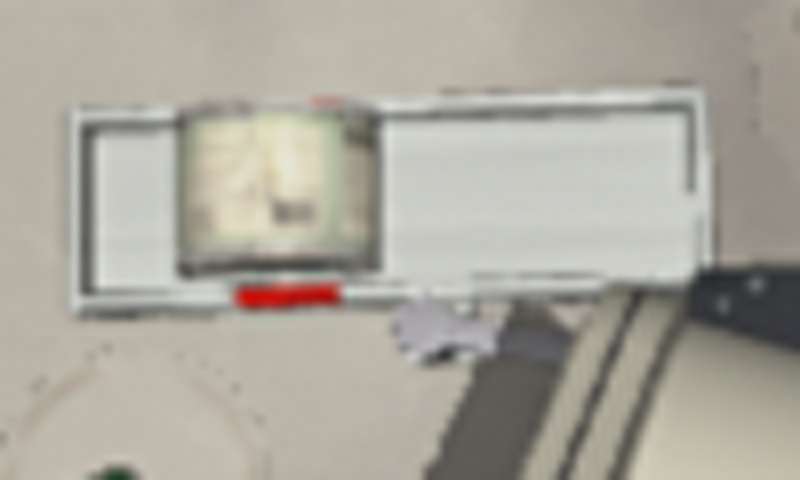

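The tin spans crop u 178–380, giving y≈50, so it is in the bay and straight. Now the keeper: shut fist behind (-x side of) the peg, at a true height of about 66 mm (reported 40).

Call:
{"fn": "jog_arm", "kwargs": {"targets": [[[0.18,0.12,0,0,0,0,1],[0.37,0.25,0,0,0,0,1],[0.37,0.25,0.1,0,0,0,1],[0.37,0.25,0.25,0,0,0,1],[0.37,0.25,0.4,0,0,0,1],[0.37,0.25,0.475,0,0,0,1],[0.37,0.25,0.475,0,0,0,1],[0.37,0.25,0.475,0,0,0,1]]]}}

```text
time_s: 25.92
tcp_pos: [500.0, -40.6, 40.0]
orientation: [0.693, 0.721, -0.0, -0.0]
ft_force: [-0.2, -0.2, -0.0]
finger_gap: 0.8
grasp_force: 0.0
```

```bash
python3 - <<'E'
from h import *
st(-72,-74,40)
E
```

```text
t 25.9167 loc [-98.6 -65.1  40. ] F [-0.2 -0.2 -0. ] gap 0.8 xax [-3.990e-02  9.992e-01  1.000e-04] z [-1.3e-03  1.0e-04 -1.0e+00]
shift/200 [-0.045  0.133 -0.   ]
```

Call:
{"fn": "jog_arm", "kwargs": {"targets": [[[-0.02,0.06,0,0,0,0,1],[-0.045,0.133,0,0,0,0,1],[-0.052,0.18,0,0,0,0,1],[-0.056,0.23,0,0,0,0,1],[-0.055,0.278,0,0,0,0,1],[-0.042,0.33,0,0,0,0,1],[-0.027,0.375,0,0,0,0,1],[-0.01,0.413,0,0,0,0,1],[-0.01,0.413,0,0,0,0,1]]]}}

```text
time_s: 26.67
tcp_pos: [584.9, -38.6, 40.2]
orientation: [0.693, 0.721, 0.001, 0.001]
ft_force: [-0.3, -0.4, 0.4]
finger_gap: 0.4
grasp_force: 0.0
```

```bash
python3 - <<'E'
from h import *
st(18,-24,40)
c=cam("side"); im=c["color"].astype(int)
m=(im.max(2)<45).astype(np.uint8); m[:150]=0;m[215:]=0;m[:,:270]=0;m[:,350:]=0
n,l,s,ce=cv2.connectedComponentsWithStats(m)
print([(s[i].tolist(),np.round(ce[i]).tolist()) for i in range(1,n) if s[i][4]>8])
for a in (-.2,.4,.8,1.0,1.2,1.57):
    q=np.array([-52+70*np.sin(a),-4-70*np.cos(a)]); print(a,np.round(proj(c,np.append(O+q[0]*ex+q[1]*ey,71))))
E
```

```text
t 26.6667 loc [-13.7 -66.3  40.2] F [-0.3 -0.4  0.4] gap 0.4 xax [-4.090e-02  9.992e-01 -2.000e-04] z [ 2.e-03 -2.e-04 -1.e+00]
shift/200 [0.211 0.159 0.001]
[([302, 150, 6, 4, 23], [304.0, 151.0]), ([278, 152, 65, 12, 407], [310.0, 157.0]), ([302, 164, 19, 9, 128], [311.0, 168.0]), ([310, 178, 3, 18, 27], [311.0, 187.0]), ([314, 188, 4, 10, 26], [316.0, 193.0]), ([296, 197, 4, 10, 38], [297.0, 202.0])]
-0.2 [292. 197.]
0.4 [307. 195.]
0.8 [314. 192.]
1.0 [317. 191.]
1.2 [318. 189.]
1.57 [319. 185.]
```

The peg blob is now at (316,193), which is an angle of about 0.9 rad. Continuing round to the stop.

Call:
{"fn": "jog_arm", "kwargs": {"targets": [[[0.04,0.06,0,0,0,0,1],[0.09,0.11,0,0,0,0,1],[0.13,0.14,0,0,0,0,1],[0.17,0.155,0,0,0,0,1],[0.205,0.16,0,0,0,0,1],[0.215,0.16,0,0,0,0,1],[0.215,0.16,0,0,0,0,1]]]}}

```text
time_s: 27.3
tcp_pos: [612.8, 5.8, 40.0]
orientation: [0.692, 0.721, -0.0, -0.0]
ft_force: [0.2, -0.2, -0.6]
finger_gap: 0.6
grasp_force: 0.0
```

Call:
{"fn": "jog_arm", "kwargs": {"targets": [[[0.01,0,0,0,0,0,1],[0.02,0,0,0,0,0,1],[0.02,0,0,0,0,0,1]]]}}

```text
time_s: 27.55
tcp_pos: [612.7, 9.0, 40.1]
orientation: [0.693, 0.721, -0.0, -0.0]
ft_force: [-0.9, -0.2, 0.3]
finger_gap: 0.5
grasp_force: 0.0
```

```bash
python3 - <<'E'
from h import *
st(18,-24,40)
E
```

```text
t 27.55 loc [ 15.9 -19.8  40.1] F [-0.9 -0.2  0.3] gap 0.5 xax [-3.980e-02  9.992e-01  1.000e-04] z [-2.e-04  1.e-04 -1.e+00]
shift/200 [-0.021  0.01   0.   ]
```

Call:
{"fn": "jog_arm", "kwargs": {"targets": [[[0.005,0,0,0,0,0,1],[0.01,0,0,0,0,0,1],[0.01,0,0,0,0,0,1]]]}}

```text
time_s: 27.8
tcp_pos: [612.7, 9.6, 40.1]
orientation: [0.693, 0.721, -0.001, 0.0]
ft_force: [-0.4, -6.9, 0.6]
finger_gap: 0.4
grasp_force: 3.3
```

Call:
{"fn": "jog_arm", "kwargs": {"targets": [[[0.005,0,0,0,0,0,1],[0.01,0,0,0,0,0,1],[0.01,0,0,0,0,0,1]]]}}

```text
time_s: 28.05
tcp_pos: [612.7, 9.9, 40.1]
orientation: [0.693, 0.721, -0.001, 0.001]
ft_force: [-0.4, -14.9, 0.3]
finger_gap: 0.2
grasp_force: 7.5
```

```bash
python3 - <<'E'
from h import *
st(18,-24,40)
E
```

```text
t 28.05 loc [ 16.  -18.9  40.1] F [ -0.4 -14.9   0.3] gap 0.2 xax [-0.0406  0.9992 -0.0037] z [-2.0e-04 -3.8e-03 -1.0e+00]
shift/200 [-0.025  0.01   0.001]
```

It is firm against the stop. Backing off and retreating.

Call:
{"fn": "jog_arm", "kwargs": {"targets": [[[-0.02,0,0,0,0,0,1],[-0.07,0,0,0,0,0,1],[-0.12,0,0,0,0,0,1],[-0.12,0,-0.15,0,0,0,1],[-0.12,0,-0.35,0,0,0,1],[-0.2,-0.1,-0.5,0,0,0,1],[-0.4,-0.3,-0.5,0,0,0,1],[-0.6,-0.5,-0.5,0,0,0,1],[-0.8,-0.7,-0.5,0,0,0,1],[-1,-0.9,-0.5,0,0,0,1]]]}}

```text
time_s: 28.88
tcp_pos: [480.0, -151.6, 140.5]
orientation: [0.693, 0.721, 0.0, 0.0]
ft_force: [0.4, -1.0, -0.1]
finger_gap: 0.5
grasp_force: 0.0
```

Call:
{"fn": "jog_arm", "kwargs": {"targets": [[[-0.3,-0.2,0,0,0,0,1],[-0.6,-0.2,0,0,0,0,1],[-0.6,-0.2,0,0,0,0,1],[-0.6,-0.2,0,0,0,0,1],[-0.6,-0.2,0,0,0,0,1],[-0.6,-0.2,0,0,0,0,1]]]}}

```text
time_s: 29.38
tcp_pos: [445.7, -271.8, 139.9]
orientation: [0.693, 0.721, 0.0, -0.0]
ft_force: [-0.3, 1.5, -0.5]
finger_gap: 0.2
grasp_force: 0.0
```

```bash
python3 - <<'E'
from h import *
st()
c=cam("top"); im=c["color"].astype(int); R=slice(185,225)
sub=im[R,232:322]
def loc(u,v,z): q=ray(c,u,v,z)[:2]-O; return np.round([q@ex,q@ey],1)
n,l,s,ce=cv2.connectedComponentsWithStats((sub.max(2)<60).astype(np.uint8))
for i in range(1,n):
    if s[i][4]>5: print("dark",s[i].tolist(),loc(ce[i][0]+232,ce[i][1]+185,87))
# tin: column profile along lane centre
v=int(round(proj(c,np.append(O+50*ey,60))[1])); print(v,[(u,int(im[v-4:v+5,u].mean()),int((im[v-4:v+5,u,0]-im[v-4:v+5,u,2]).mean())) for u in range(244,296,1)])
E
```

```text
t 29.3833 loc [-161.8 -294.   139.9] F [-0.3  1.5 -0.5] gap 0.2 xax [-3.840e-02  9.993e-01  8.000e-04] z [-4.e-04  8.e-04 -1.e+00]
dark [46, 9, 4, 4, 14] [15.6 -4.3]
203 [(244, 206, 4), (245, 206, 4), (246, 206, 4), (247, 206, 4), (248, 208, 4), (249, 190, 5), (250, 134, 13), (251, 147, 20), (252, 164, 25), (253, 181, 29), (254, 196, 31), (255, 206, 31), (256, 212, 28), (257, 212, 27), (258, 212, 28), (259, 209, 29), (260, 210, 30), (261, 200, 35), (262, 191, 28), (263, 196, 21), (264, 201, 21), (265, 198, 24), (266, 194, 26), (267, 198, 27), (268, 194, 24), (269, 183, 19), (270, 176, 21), (271, 167, 25), (272, 156, 24), (273, 147, 23), (274, 124, 18), (275, 141, 5), (276, 213, 3), (277, 199, 4), (278, 157, 1), (279, 168, -1), (280, 170, -1), (281, 172, -1), (282, 175, 0), (283, 197, 3), (284, 208, 4), (285, 207, 4), (286, 206, 4), (287, 206, 4), (288, 206, 4), (289, 206, 4), (290, 206, 4), (291, 206, 4), (292, 206, 4), (293, 206, 4), (294, 206, 4), (295, 206, 4)]
```

```bash
python3 -c "
from workcell import robot
print(robot.job_done())"
```

```text
the job is handed in; nothing more can be done
None
```

I rolled the tin over the rib into the bay (measured at about y = 50 mm), swung the keeper home against its stop, retreated clear and handed the job in at about 29 s; the highest press I read was about 10 N, and no verdict came back.

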